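# Free the stiff wing of a case turn-lock in the bench locking pliers

## Robot

A 6-joint arm with a two-finger parallel gripper is mounted at the origin on the work surface. World frame = base frame: x ahead of the robot, y to its left, z up, the work surface at z = 0. Lengths are in m, angles in degrees, forces in N, time in s.
With the tool pointing down it reaches from about 0.25 to 0.725 m from the base axis. Payload 9.7 kg.
Tool frame: the origin (TCP) lies at the very end of the fingers, on their centre line; the grasp point (between the pads) lies 19 mm behind it; y points along the fingers, x is the direction in which the jaws open and shut, and the axes are right-handed (so a half turn about y gives the same grasp; the last joint's range is limited). The gripper opens to 85 mm and grips with 20 to 120 N. Pads are 22 mm wide; open, the fingers measure 114 mm over their backs; the gripper's body (76 mm by 85 mm) begins 54 mm behind the grasp point. The pads swing forward as they close: fully open they stand 13 mm farther back than shut.
Start: joints at [-76.203, 4.979, 10.078, 95.1, 0, 90], TCP at [0.131, -0.534, 0.203] pointing down, gripper open.
Joint ranges: [-179.16, 179.16], [-48.56, 103.87], [-65.8, 70.77], [-126.05, 130.52], [-82.76, 87.17], [-180, 180]. Speed limits (degrees/s): [127.2, 127.2, 147.25, 180, 180, 180].

## Interface

Orientations are given as [roll, pitch, yaw] about the fixed x, y, z axes, in that order (R = Rz(yaw) Ry(pitch) Rx(roll)).
In Python, from workcell import bot gives the robot as it stands.
- The arm moves only by the shell command python3 -m jog 'ROWS' [FORCE]. ROWS is JSON, a list of rows, each a list of 7 numbers: the closure, from 0 (fully open) to 1 (shut), then the shift along the world's x, y, z in units of 25 mm (1.0 is 25 mm), then the turn, a rotation vector about the world's x, y, z in units of 5 degrees (1.0 is 5 degrees). A call has 1 to 5 rows; each row is the pose to reach, as a shift and turn from the pose commanded when the call began; what a row does not reach only later rows make up. A row lasts 1/10 s, in which the tool goes at most 50 mm and 8.59 degrees, less where a joint would pass 70% of its speed; a pose out of reach is approached as far as the arm can. A call with a gripper value outside its range is refused whole. The fingers move at their own pace and stop on an object; FORCE is the grip in N (left out, the last holds). Time passes only in rows, so rows that repeat a pose let the fingers close. It gives the time, the measured TCP pose, the force and the opening at its end, in the units of the state.
- bot.get_obs(): the state, without advancing time (a new reading comes with each control period).
- bot.camera(name): name is "side" or "top" or "wrist"; returns (picture, depth): 384x512x3 uint8, red, green, blue; 384x512 float32, m along the optical axis (not along the pixel's ray), 0 where there is no reading.
- bot.camera_model(name): a dict with "fx", "fy", "cx", "cy" (pixels), "rvec" (rotation vector, rad) and "tvec" (3), from world to camera coordinates, as OpenCV has them; the wrist camera has in their place "tool_from_camera" (4x4, takes a point from camera to tool coordinates, whose origin is the TCP and whose axes are the tool frame's). Camera axes: x right, y down, z forward; pixel columns grow to the right and rows downward; lengths in m; the calibration is good to about 2 mm. A picture is of the moment at which its call begins: read the wrist's pose just before it. camera_model takes no time and is no camera call.
- bot.job_done(): hands the job in, once; it reports no verdict.
Trained networks look in the newest picture that a camera, given by its name, has taken for a name from the list of things; names that differ only in an ending like _2 or _b are one class to them, and where a whole thing is asked for, a point or a joint stands for the part that bears it (a point fixed in the world has none). Each returns a list of dicts, best first, with "conf" (0 to 1); they miss things now and then, are a little off and sometimes report something else, mostly with a low value. They report only what shows in the picture. A call takes as long as a camera call. They do not tell look-alikes from the thing itself.
- bot.regions_of(camera, label): "pixels" (384x512 bool, what is visible of it) and "point" ([row, column] in pixels, amid what is visible of it).
The state is a dict: "time": time; "q": joint angles; "qd": joint speeds; "joint_efforts": joint torques, N m; "ee_pos": TCP position; "tcp_rot": TCP orientation; "wrist_force": force on the tool from outside, world axes, zero at the start; "torque": the same for the moment, N m; "opening": finger opening in m.
Only numpy, scipy, OpenCV 4.12 (cv2) and the standard library are available. Lean on these libraries where they do the work, as an engineer would, in place of code of your own. Each camera call takes 0.05 s, during which the arm holds its last target. There are 200 camera calls.

## Task

Close the bench-mounted locking pliers over centre onto the brass turn-lock that stands between their jaws, so that they grip it on their own, and turn its stiff wing a quarter turn, either way, until it comes up against its stop, without wrenching the turn-lock round in the jaws. Then flick the release lever so that the jaws spring open, and leave the turn-lock standing free on the rest with its wing crosswise. Press firmly but never force the handle or the lever, and leave everything else on the bench where it is.

Things in the scene. Friction and masses are not known exactly. Their poses are not given: they have to be found in the camera images.
- pliers: Steel locking pliers lying on their side on a green bench mount, fixed, 265 mm long. Origin: on the bench under the moving jaw's pin. Own x along the pliers to the jaws, y across to the fixed half (jaw face at y 13 mm; handle with straps; screw head to x -164, y 9), z up. Plier parts are at z 33 to 47 mm, strap bolts to 55. The 8 mm mount plate does not reach under the moving handle or lever tail.
- lower_jaw: The moving jaw, face 47 x 13 mm. Origin: on its pin, 40 mm above the bench. Its own x makes 0.23 rad with the pliers' x when the jaws are open (as at the start) and about 0 when shut on the turn-lock. A spring opens it. Moving handle, toggle link and lever hang on it.
- handle: The moving handle on the pliers' -y side, a steel bar 14 mm deep and high, 160 mm long. Origin: its pin on the jaw, mid-height. Closing takes up to about 12 N at handle_face: light, then stiffer once the jaws bite, most shortly before dead centre; then it snaps over by itself onto a hard stop and stays. Let go before that, it springs open again. Over 25 N on handle or lever is forcing it.
- handle_face (a point): Point on the moving handle's outer face (turned away from the fixed handle), mid-height, 40 mm before its tail end: the place to push, along the pliers' own +y. At the start near x -117, y -79 mm in the pliers' frame; locked, tens of mm further in (30 to 70). Axes as the handle's: its own y points into the handle.
- release (a joint): Release lever on the inner side of the moving handle, flat, 4.5 mm thick, 11 mm high; its tail stands 25 mm out past both handles. 0 at rest, 0.2 rad at its stop; grows as the tail is pressed along the pliers' own -y; sprung. Locked, it has about 3 mm play at the tail, then takes 3 to 5 N for about 10 mm until the toggle breaks; handle and tail then spring some 60 mm on the way it is pressed.
- lever_tail (a point): Point on the lever tail's face that is pressed (turned to the fixed half's side), mid-height, 10 mm before its tip; moves with the handle. Its own -y points into the lever. Locked, it is near x -181 mm in the pliers' frame, 17 mm past the end of the screw head.
- turnlock: Brass turn-lock: block 38 x 26 x 14 mm with a wing on top. Origin: centre of its underside, own x along the 38 mm side. It stands loose on a flat dark steel rest (top 33 mm above the bench) between the open jaws, 26 mm side across them, centre near x 51 mm in the pliers' frame. The closing jaw slides it 2 to 4 mm against the fixed jaw.
- wing_mid (a point): Centre of the turn-lock's wing, a brass bar 26 mm long (own x), 8 mm thick (own y), 14 mm high (52 to 66 mm above the bench), 5 mm clear above the block; it turns about the upright axis through this point.
- wing (a joint): Angle of the wing to the turn-lock's long side, anticlockwise from above: 0 in line (starts near 0), stops at +1.57 and -1.57 rad, crosswise. Stiff: takes about 0.1 N m, stays where it is left.
- spare_lock: Bystander: another brass turn-lock, standing on the bench on the far side of the pliers.
- buckle: Bystander: steel roller buckle, 50 mm, flat on the bench on the far side of the pliers.
- dring: Bystander: brass D-ring, 35 mm, flat on the bench on the near side of the jaws.
- awl: Bystander: awl with a wooden handle, 150 mm.
- hammer: Bystander: hammer lying on the bench.
- cone: Bystander: cone of blue thread, 118 mm high.
- oiler: Bystander: small oil bottle, 100 mm high.
- rivet_tin: Bystander: open tin of rivets, 72 mm across, 26 mm high.
Things that resemble listed ones, but are neither listed nor needed, are in the scene too. What is shaped like the turnlock but pink or red is not meant.

How it is judged (in metres and radians):
On the way, in this order (a step that is already met when the one before it is completed fails the run):
1. the pliers are locked: they grip the turn-lock with nothing touching the handle (contact force between lower_jaw and turnlock above 20 N and contact force between each of the fingers, the arm and lower_jaw below 0.5 N), for 0.3 s.
2. the wing is turned crosswise against its stop while the pliers still grip the turn-lock ((value of joint wing above 1.42 rad or value of joint wing below -1.42 rad) and contact force between lower_jaw and turnlock above 12 N and x of turnlock in the frame of pliers between 0.043 and 0.059 m and y of turnlock in the frame of pliers between -0.01 and 0.003 m and z of turnlock in the frame of pliers between 0.03 and 0.036 m and angle between turnlock's own z axis and vertical below 0.1 rad), for 0.2 s.
3. the release lever is pressed while the pliers are still locked (value of joint release above 0.02 rad and contact force between lower_jaw and turnlock above 12 N), for 0.02 s.
At the end, for the whole second after the job is handed in: Jaws open (moving jaw at least 0.15 rad from shut) and not gripping; lever back at rest; wing crosswise within 0.15 rad of its stop, either way; turn-lock upright and still on the rest between the jaws, within 8 mm along and 7 mm across of the middle of its seat (contact force between lower_jaw and turnlock below 0.5 N and angle between the x axis of lower_jaw and the x axis of pliers, either way round above 0.15 rad and (value of joint wing above 1.42 rad or value of joint wing below -1.42 rad) and x of turnlock in the frame of pliers between 0.043 and 0.059 m and y of turnlock in the frame of pliers between -0.01 and 0.003 m and z of turnlock in the frame of pliers between 0.03 and 0.036 m and angle between turnlock's own z axis and vertical below 0.1 rad and linear speed of turnlock below 0.01 m/s and value of joint release below 0.03 rad); the robot touches nothing.
It fails at once if the handle or the release lever is forced (more than 25 N) (contact force between any of the fingers, the arm and handle above 25 N).
It fails at once if the turn-lock is wrenched round in the jaws (more than 0.15 rad) (angle between the x axis of turnlock and the x axis of pliers, either way round above 0.15 rad).
It fails at once if a bystander is moved by more than 20 mm (distance of any of spare_lock, buckle, dring, awl, hammer, cone, oiler, rivet_tin from where it was at the start of the episode above 0.02 m).
It also fails if it takes over 58 s, if anything falls off the work surface, if the arm or the gripper's body presses on something with over 40 N, if the wrist force passes 120 N, or if a joint passes its speed limit or range.

## Working session

There is one attempt and no reset: what is moved stays moved. The work goes in short steps, Python scripts to look and compute and a shell command to move; the robot and the scene stay as the last step left them, time stands still between calls to the robot, and variables do not carry over. Pictures are saved under pics/ and viewed, about 8 in all and at most 12, crops included, and the job is handed in when it is done.

```bash
ls; mkdir -p pics; cat > h.py <<'E'
import numpy as np, cv2
from scipy.spatial.transform import Rotation as R
from workcell import bot
def cam(name):
    """returns picture, depth, function pixel(s)(row,col)->world, world->pixel(row,col)"""
    o=bot.get_obs(); im,d=bot.camera(name); m=bot.camera_model(name)
    if 'rvec' in m:
        Rc=R.from_rotvec(np.ravel(m['rvec'])).as_matrix(); t=np.ravel(m['tvec'])
        Rw=Rc.T; tw=-Rc.T@t
    else:
        T=np.array(m['tool_from_camera']); Rt=R.from_euler('xyz',o['tcp_rot'],degrees=True).as_matrix()
        Rw=Rt@T[:3,:3]; tw=Rt@T[:3,3]+np.array(o['ee_pos'])
    def w(r,c,z=None):
        r=np.asarray(r,float);c=np.asarray(c,float)
        ray=np.stack([(c-m['cx'])/m['fx'],(r-m['cy'])/m['fy'],np.ones_like(r)],-1)@Rw.T
        if z is None: k=d[r.astype(int),c.astype(int)]
        else: k=(z-tw[2])/ray[...,2]
        return ray*np.asarray(k)[...,None]+tw
    def p(P):
        q=(np.asarray(P)-tw)@Rw
        return np.stack([q[...,1]/q[...,2]*m['fy']+m['cy'],q[...,0]/q[...,2]*m['fx']+m['cx']],-1)
    return im,d,w,p
def save(n,im,s=1):
    cv2.imwrite('pics/'+n,cv2.resize(im[...,::-1],None,fx=s,fy=s,interpolation=cv2.INTER_CUBIC))
E
cat > a.py <<'E'
from h import *
o=bot.get_obs();print({k:np.round(v,3) for k,v in o.items()})
ims=[]
for n in ['top','side']:
    im,d,w,p=cam(n); save(n+'1.png',im,1.5)
    for l in ['pliers','lower_jaw','handle','release','turnlock','wing','spare_lock','dring','awl','hammer','cone','oiler','rivet_tin','buckle']:
        for g in bot.regions_of(n,l)[:2]:
            rr,cc=np.nonzero(g['pixels']&(d>0)); P=w(rr,cc)
            print(n,l,round(g['conf'],2),np.round(g['point']),len(rr),np.round(np.median(P,0),3),np.round(P[:,2].max(),3))
E
python3 a.py
```

```text
pics
{'time': np.float64(0.0), 'q': array([-7.6203e+01,  5.0130e+00,  1.0032e+01,  9.5096e+01, -1.0000e-03,
        9.0001e+01]), 'qd': array([ 0.011,  0.03 ,  0.013, -0.073, -0.056, -0.078]), 'joint_efforts': array([-4.0000e-03, -5.2039e+01,  4.6480e+01,  1.6000e-02, -0.0000e+00,
        0.0000e+00]), 'ee_pos': array([ 0.131, -0.534,  0.203]), 'tcp_rot': array([-9.0001e+01,  7.7000e-02, -7.6204e+01]), 'wrist_force': array([-0.229, -0.154,  0.341]), 'torque': array([ 0.02 , -0.011,  0.036]), 'opening': np.float64(0.085)}
top pliers 0.74 [186. 227.] 1574 [0.557 0.096 0.043] 0.057
top pliers 0.7 [154. 252.] 110 [0.65  0.028 0.013] 0.033
top lower_jaw 0.75 [194. 221.] 582 [0.517 0.108 0.045] 0.052
top handle 0.8 [198. 215.] 416 [0.501 0.129 0.045] 0.05
top release 0.61 [213. 192.] 29 [0.464 0.197 0.042] 0.048
top turnlock 0.56 [156. 287.] 77 [ 0.642 -0.085  0.014] 0.036
top turnlock 0.48 [182. 259.] 102 [ 0.562 -0.006  0.047] 0.067
top spare_lock 0.56 [155. 248.] 115 [0.649 0.028 0.013] 0.033
top awl 0.5 [235. 131.] 189 [0.404 0.381 0.022] 0.028
top cone 0.7 [190. 108.] 472 [0.545 0.467
[... 390 characters left out ...]
2. 248.] 414 [0.519 0.116 0.045] 0.053
side handle 0.59 [217. 244.] 199 [0.505 0.128 0.046] 0.053
side turnlock 0.66 [188. 282.] 51 [ 0.533 -0.087  0.015] 0.032
side turnlock 0.56 [174. 260.] 63 [ 0.639 -0.081  0.014] 0.033
side spare_lock 0.34 [136. 305.] 199 [ 0.644 -0.369  0.048] 0.105
side awl 0.49 [280. 209.] 237 [0.399 0.39  0.022] 0.03
side awl 0.4 [208. 247.] 1048 [0.549 0.108 0.043] 0.071
side hammer 0.79 [161. 343.] 215 [ 0.453 -0.383  0.022] 0.031
side hammer 0.2 [216. 246.] 206 [0.498 0.132 0.046] 0.053
side cone 0.71 [224. 158.] 456 [0.678 0.36  0.046] 0.122
side oiler 0.59 [136. 306.] 177 [ 0.643 -0.369  0.051] 0.105
side rivet_tin 0.82 [275. 160.] 467 [0.546 0.464 0.011] 0.031
```

```bash
python3 - <<'E'
from h import *
im,d,w,p=cam('top')
save('topc.png',im[120:250,150:320],4.6)
E
```

```text
(no output)
```

View pics/topc.png

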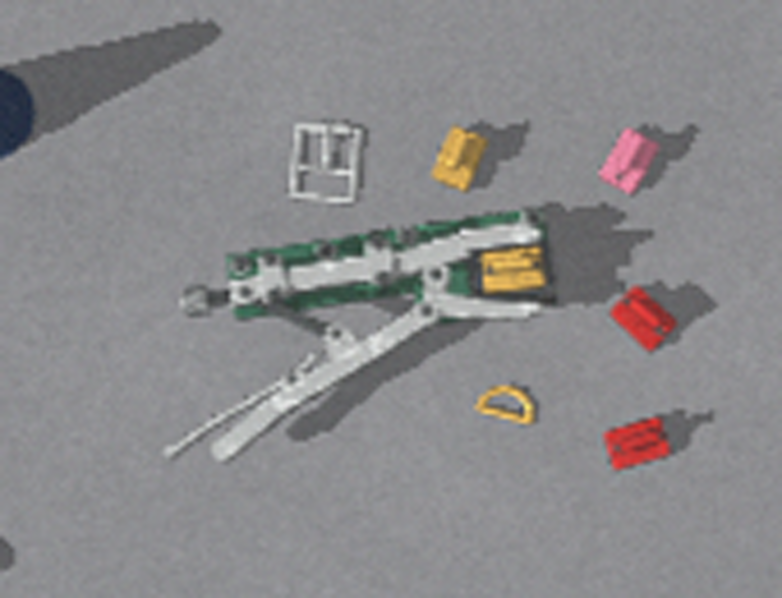

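The top view shows the pliers lying roughly along world -y, with jaws at the right around crop (515,270) and the moving handle toward the robot with its tail at (230,450). The brass lock is between the jaws. The pink and red ones are decoys.

```bash
python3 -m jog '[[0,1.2,1.6,0.8,0,0,1.7],[0,2.4,3.2,1.6,0,0,3.4],[0,3.6,4.8,2.4,0,0,5.1],[0,4.8,6.4,3.2,0,0,6.8],[0,5.6,8,4,0,0,8.4]]'; python3 -m jog '[[0,1.2,1.6,0,0,0,1.7],[0,2.2,3.2,0,0,0,3.4],[0,3,4.8,0,0,0,5.1],[0,4,6.4,0,0,0,6.8],[0,4.8,8,0,0,0,8.4]]'; python3 -m jog '[[0,0.8,1.8,0,0,0,0],[0,1.6,3.6,0,0,0,0],[0,2.2,5.2,0,0,0,0],[0,2.8,7,0,0,0,0],[0,2.8,7,0,0,0,0]]';python3 -m jog '[[0,0,0,0,0,0,0]]'
cat > b.py <<'E'
from h import *
import sys
o=bot.get_obs();print({k:np.round(v,3) for k,v in o.items() if k in('time','q','ee_pos','tcp_rot')})
im,d,w,p=cam('wrist'); save(sys.argv[1],im,1.5)
for l in sys.argv[2:]:
    for g in bot.regions_of('wrist',l)[:2]:
        m=g['pixels']&(d>0)
        rr,cc=np.nonzero(m); P=w(rr,cc); z=np.median(P[:,2])
        rect=cv2.minAreaRect(P[:,:2].astype(np.float32)*1000)
        print(l,round(g['conf'],2),np.round(g['point']),len(rr),np.round(np.median(P,0),3),np.round(np.percentile(P[:,2],[5,95]),3),'rect',np.round(cv2.boxPoints(rect)).tolist())
E
python3 b.py w1.png pliers lower_jaw handle release turnlock wing
```

```text
time: 2.05
ee_pos: [0.2657, -0.344, 0.2983]
tcp_rot: [-90.0, -0.0, -33.9]
wrist_force: [1.6, -0.3, 0.1]
opening: 0.0854
time: 2.55
ee_pos: [0.3856, -0.1437, 0.2979]
tcp_rot: [-90.0, -0.0, 8.1]
wrist_force: [0.2, -1.4, 1.3]
opening: 0.0853
time: 3.05
ee_pos: [0.4558, 0.0339, 0.297]
tcp_rot: [-89.9, 0.0, 8.1]
wrist_force: [-0.6, -0.2, -0.5]
opening: 0.0854
time: 3.15
ee_pos: [0.4548, 0.0304, 0.2976]
tcp_rot: [-90.0, 0.0, 8.0]
wrist_force: [-0.6, -0.6, -0.3]
opening: 0.0855
{'time': np.float64(3.15), 'q': array([ 3.83100e+00, -4.54100e+00,  1.12470e+01,  1.05824e+02,
       -1.30000e-02,  8.58710e+01]), 'ee_pos': array([0.455, 0.03 , 0.298]), 'tcp_rot': array([-9.001e+01,  3.700e-02,  7.960e+00])}
pliers 0.86 [106. 332.] 7588 [0.554 0.106 0.045] [0.006 0.05 ] rect [[433.0, 210.0], [551.0, -61.0], [669.0, -9.0], [552.0, 261.0]]
lower_jaw 0.74 [ 92. 300.] 2725 [0.51  0.118 0.046] [0.04  0.048] rect [[433.0, 208.0], [538.0, -32.0], [616.0, 1.0], [511.0, 242.0]]
handle 0.68 [ 78. 298.] 2106 [0.495 0.133 0.046] [0.042 0.048] rect [[430.0, 203.0], [528.0, 52.0], [590.0, 92.0], [492.0, 243.0]]
release 0.64 [ 38. 284.] 410 [0.473 0.184 0.044] [-0.001  0.046] rect [[447.0, 217.0], [508.0, 118.0], [520.0, 125.0], [459.0, 224.0]]
release 0.34 [358. 327.] 97 [ 0.652 -0.363  0.009] [0.001 0.019] rect [[636.0, -369.0], [668.0, -369.0], [668.0, -360.0], [637.0, -360.0]]
turnlock 0.84 [215. 246.] 361 [ 0.452 -0.08   0.014] [0.009 0.032] rect [[435.0, -70.0], [445.0, -106.0], [470.0, -100.0], [461.0, -63.0]]
turnlock 0.66 [184. 325.] 473 [ 0.561 -0.003  0.047] [0.039 0.066] rect [[550.0, 11.0], [553.0, -26.0], [582.0, -24.0], [579.0, 14.0]]
wing 0.67 [222. 246.] 89 [ 0.453 -0.083  0.031] [0.019 0.033] rect [[447.0, -73.0], [450.0, -98.0], [459.0, -97.0], [456.0, -72.0]]
wing 0.54 [185. 331.] 144 [ 0.562 -0.006  0.064] [0.048 0.066] rect [[557.0, 5.0], [562.0, -23.0], [575.0, -20.0], [570.0, 8.0]]
```

View pics/w1.png

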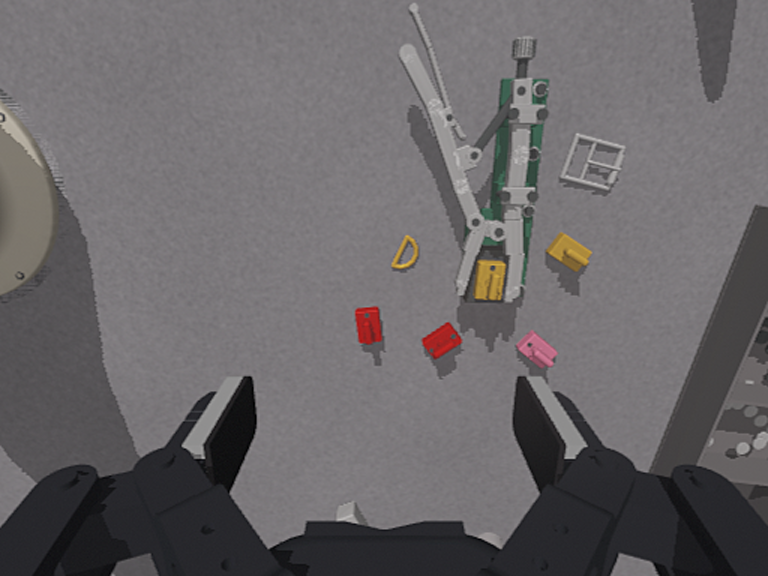

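The view shows the handle tail at (410,50), lever tip (413,8), screw head (524,45), jaw pin bolt (498,232) and the lock at (490,280).

```bash
python3 - <<'E'
from h import *
im,d,w,p=cam('wrist')
def W(c,r,z=None): 
    P=w(r/1.5,c/1.5,z); return P
for n,c,r,z in [('pin',498,232,.05),('hpin',476,222,.05),('screwend',524.5,38,.04),('handle tail',405,47,.047),('levertip',413,6,.046),('wing',489,281,.066)]:
    print(n,np.round(W(c,r,z),4),np.round(W(c,r)[2],3))
pin=W(498,232,.05)[:2]; s=W(524.5,38,.042)[:2]
v=s-pin; a=np.arctan2(v[1],v[0])-np.arctan2(9,-164); a=np.degrees(a)
print('len',np.hypot(*v),'pliers yaw',a)
a=np.radians(a);ax=np.array([np.cos(a),np.sin(a)]);ay=np.array([-ax[1],ax[0]])
for n,q in [('face',(-117,-79)),('tl',(51,0)),('tip',(-181,0))]:
    print(n,pin+ax*q[0]/1e3+ay*q[1]/1e3)
for n,c,r,z in [('tail',405,47,.047),('wing',489,281,.066),('hpin',476,222,.05)]:
    u=W(c,r,z)[:2]-pin; print(n,u@ax,u@ay)
E
```

```text
pin [0.5617 0.0409 0.05  ] 0.05
hpin [0.5393 0.0473 0.05  ] 0.049
screwend [0.5511 0.2046 0.04  ] 0.05
handle tail [0.4521 0.1831 0.047 ] 0.046
levertip [0.4541 0.2137 0.046 ] 0.044
wing [ 0.5588 -0.0031  0.066 ] 0.061
len 0.16371722372899464 pliers yaw -82.99827756841604
face [0.46899744 0.14734752]
tl [ 0.56788736 -0.00976958]
tip [0.53960675 0.22050027]
tail -0.15454018681238255 -0.09143717734240912
wing 0.043259213470759596 -0.008247467602405006
hpin -0.009155414462840841 -0.02137592247788101
```

```bash
python3 -m jog '[[1,-0.3,1.5,-1.5,0,0,-0.2],[1,-0.55,3,-3,0,0,-0.2],[1,-0.55,4.26,-4.6,0,0,-0.2],[1,-0.55,4.26,-6,0,0,-0.2],[1,-0.55,4.26,-6,0,0,-0.2]]' 40; python3 b.py w2.png handle release
```

```text
time: 4.05
ee_pos: [0.4381, 0.1357, 0.1426]
tcp_rot: [-90.1, 0.5, 6.9]
wrist_force: [0.2, 0.5, -0.2]
opening: 0.012
{'time': np.float64(4.05), 'q': array([ 1.72050e+01, -7.79100e+00, -9.18400e+00,  8.90960e+01,
        3.00000e-03,  1.00335e+02]), 'ee_pos': array([0.438, 0.136, 0.143]), 'tcp_rot': array([-90.085,   0.482,   6.869])}
handle 0.73 [193. 319.] 4100 [0.497 0.135 0.046] [0.038 0.047] rect [[429.0, 203.0], [539.0, 31.0], [605.0, 73.0], [494.0, 245.0]]
release 0.63 [141. 303.] 629 [0.475 0.181 0.044] [0.039 0.046] rect [[448.0, 216.0], [513.0, 110.0], [522.0, 116.0], [457.0, 221.0]]
```

View pics/w2.png

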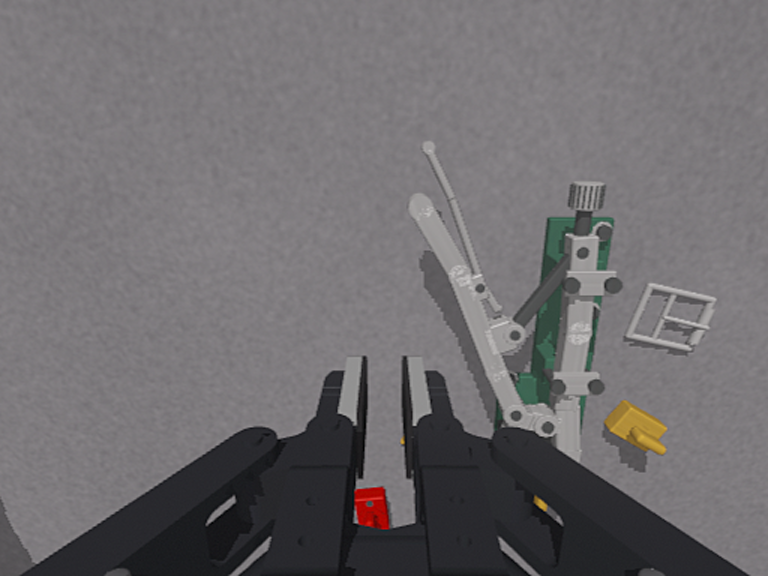

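```bash
python3 -m jog '[[1,0,0,-1.5,0,0,0],[1,0,0,-3,0,0,0],[1,0,0,-4.4,0,0,0],[1,0,0,-4.9,0,0,0],[1,0,0,-4.9,0,0,0]]'; python3 -m jog '[[1,0.1,0.012,0,0,0,0],[1,0.2,0.025,0,0,0,0],[1,0.3,0.037,0,0,0,0],[1,0.4,0.049,0,0,0,0],[1,0.4,0.049,0,0,0,0]]'
```

```text
time: 4.7
ee_pos: [0.4415, 0.1355, 0.026]
tcp_rot: [-90.0, 0.0, 6.7]
wrist_force: [-0.5, -0.1, -0.0]
opening: 0.0002
time: 5.2
ee_pos: [0.4516, 0.1373, 0.0257]
tcp_rot: [-90.0, -0.0, 6.8]
wrist_force: [-0.8, 0.1, -0.1]
opening: 0.0
```

```bash
for i in 1; do python3 -m jog '[[1,0.1,0.012,0,0,0,0],[1,0.2,0.025,0,0,0,0],[1,0.3,0.037,0,0,0,0],[1,0.4,0.049,0,0,0,0]]'; python3 -m jog '[[1,0.1,0.012,0,0,0,0],[1,0.2,0.025,0,0,0,0],[1,0.3,0.037,0,0,0,0],[1,0.4,0.049,0,0,0,0]]'; done
```

```text
time: 5.6
ee_pos: [0.4613, 0.1385, 0.0253]
tcp_rot: [-90.0, 0.0, 6.8]
wrist_force: [0.6, 0.0, 0.7]
opening: 0.0
time: 6.0
ee_pos: [0.4713, 0.1397, 0.0252]
tcp_rot: [-90.0, 0.0, 6.8]
wrist_force: [-0.7, 0.5, -0.3]
opening: -0.0
```

```bash
python3 -m jog '[[1,0.1,0.012,0,0,0,0],[1,0.2,0.025,0,0,0,0],[1,0.3,0.037,0,0,0,0]]'; python3 b.py w3.png handle
```

```text
time: 6.3
ee_pos: [0.4788, 0.1406, 0.0253]
tcp_rot: [-90.0, -0.0, 6.8]
wrist_force: [-0.5, 0.0, -0.8]
opening: -0.0001
{'time': np.float64(6.3), 'q': array([ 1.6367e+01, -1.6120e+00, -1.6404e+01,  7.5208e+01,  1.0000e-03,
        9.9568e+01]), 'ee_pos': array([0.479, 0.141, 0.025]), 'tcp_rot': array([-89.999,  -0.   ,   6.798])}
handle 0.59 [216. 259.] 6346 [0.477 0.159 0.044] [0.038 0.047] rect [[422.0, 187.0], [526.0, 87.0], [575.0, 137.0], [471.0, 237.0]]
```

View pics/w3.png

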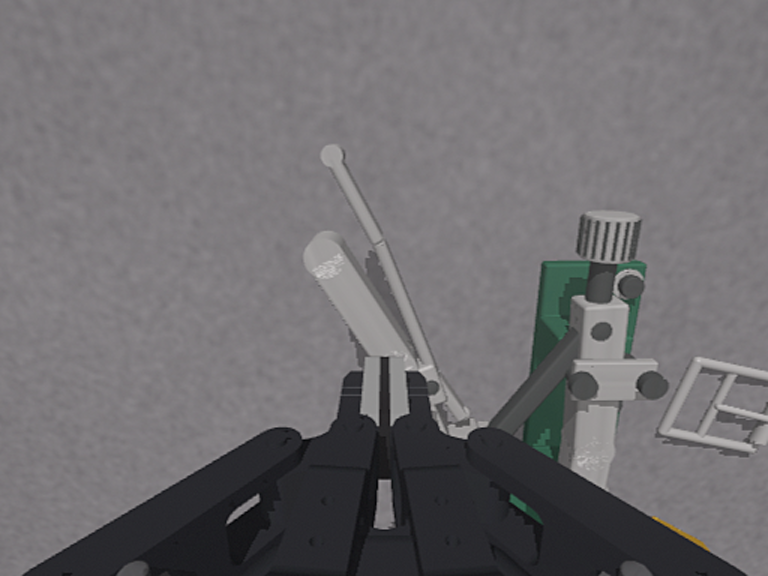

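```bash
cat > t.py <<'E'
from h import *
im,d,w,p=cam('wrist')
pin=np.array([.5617,.0409]);a=np.radians(-83);ax=np.array([np.cos(a),np.sin(a)]);ay=np.array([-ax[1],ax[0]])
f=bot.get_obs(); u=np.array(f['ee_pos'])[:2]-pin; print('tcp in pliers',np.round([u@ax*1e3,u@ay*1e3],1),f['ee_pos'][2],'F',np.round(f['wrist_force'],1),'t',f['time'])
for l in ['handle','release']:
    for g in bot.regions_of('wrist',l)[:1]:
        rr,cc=np.nonzero(g['pixels']&(d>0)); P=w(rr,cc); P=P[(P[:,2]>.035)&(P[:,2]<.05)][:,:2]-pin
        L=np.stack([P@ax,P@ay],1)*1e3
        i=L[:,0]<L[:,0].min()+6; ln=cv2.fitLine(L.astype(np.float32),cv2.DIST_HUBER,0,.01,.01).ravel()
        print(l,round(g['conf'],2),'tail',np.round(L[i].mean(0),1),'ang',np.degrees(np.arctan(ln[1]/ln[0])),'y range tail20',[np.round(np.percentile(L[L[:,0]<L[:,0].min()+20][:,1],q),1) for q in(2,98)])
E
python3 t.py
```

```text
tcp in pliers [-109.   -70.3] 0.025230088238338347 F [0.9 0.1 0.4] t 6.45
release 0.98 tail [-185.8  -86.3] ang 24.612085 y range tail20 [np.float64(-89.4), np.float64(-77.0)]
```

```bash
python3 - <<'E'
from h import *
im,d,w,p=cam('wrist')
pin=np.array([.5617,.0409]);a=np.radians(-83);ax=np.array([np.cos(a),np.sin(a)]);ay=np.array([-ax[1],ax[0]])
for n,c,r,z in [('tail',318,238,.047),('outer near finger',358,345,.047),('inner',414,360,.047),('levertip',333,150,.046),('screw end',608,214,.042)]:
    P=w(r/1.5,c/1.5,z);u=P[:2]-pin; print(n,np.round([u@ax*1e3,u@ay*1e3],1),w(r/1.5,c/1.5)[2])
print(p(np.array(bot.get_obs()['ee_pos']))*1.5)
E
```

```text
tail [-159.   -91.9] 0.04276034878767945
outer near finger [-119.7  -79.4] -0.00027146405111824756
inner [-113.6  -59. ] 0.04653872679637133
levertip [-187.1  -85.9] 0.04466022979787193
screw end [-166.     6.2] 0.03957540003680976
[345.43407181 382.97130444]
```

```bash
python3 - <<'E'
from h import *
im,d,w,p=cam('wrist')
save('w3c.png',im[140:290,190:330],5)
for r in range(216,262,5): print(r,[round(float(w(r,c)[2]),3) for c in range(225,300,6)])
E
```

```text
216 [0.0, 0.045, 0.046, 0.046, 0.047, 0.046, 0.045, -0.0, 0.044, 0.041, -0.001, -0.0, 0.001]
221 [-0.001, -0.0, 0.047, 0.047, 0.046, 0.046, 0.046, 0.039, 0.044, 0.044, 0.0, -0.001, -0.001]
226 [-0.001, -0.001, 0.0, 0.048, 0.047, 0.046, 0.046, 0.045, -0.0, 0.044, -0.001, -0.001, -0.002]
231 [-0.001, 0.0, -0.0, 0.047, 0.046, 0.047, 0.047, 0.047, 0.04, 0.044, 0.042, -0.001, 0.0]
236 [-0.001, -0.0, -0.001, -0.001, 0.046, 0.047, 0.046, 0.046, 0.047, 0.044, 0.045, -0.001, -0.0]
241 [-0.001, 0.0, -0.001, 0.06, 0.061, 0.061, 0.061, 0.061, 0.046, 0.04, 0.044, -0.0, -0.001]
246 [0.0, -0.0, -0.001, 0.066, 0.065, 0.066, 0.064, 0.065, 0.045, 0.045, 0.047, 0.041, -0.001]
251 [-0.0, 0.063, 0.062, 0.069, 0.069, 0.07, 0.07, 0.07, 0.063, 0.063, 0.047, 0.046, -0.001]
256 [-0.001, 0.067, 0.067, 0.075, 0.076, 0.075, 0.075, 0.074, 0.068, 0.068, 0.048, 0.047, 0.043]
261 [-0.001, 0.072, 0.073, 0.078, 0.08, 0.08, 0.08, 0.079, 0.073, 0.074, 0.047, 0.048, 0.044]
```

View pics/w3c.png

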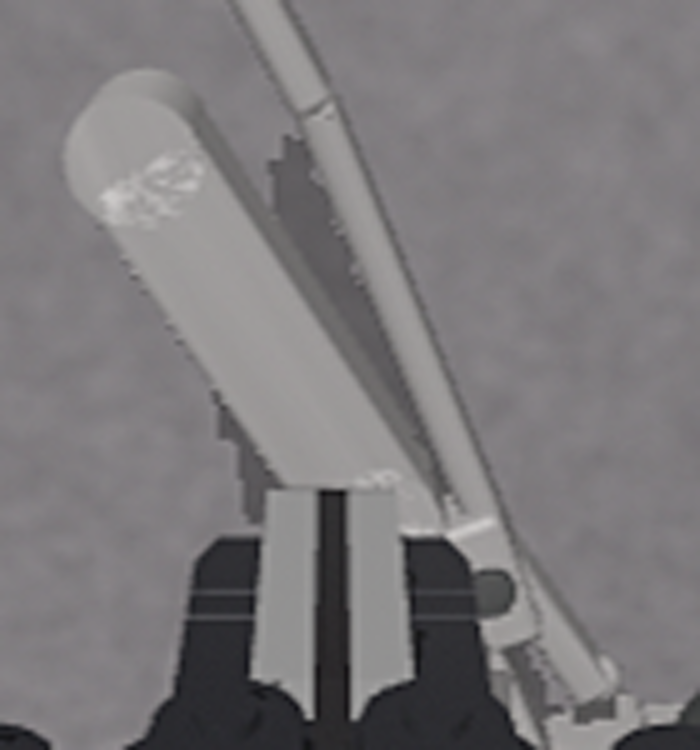

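```bash
python3 - <<'E'
from h import *
im,d,w,p=cam('side'); e=np.array(bot.get_obs()['ee_pos']); q=p(e); print(q)
r,c=q.astype(int); r0=max(0,r-70);c0=max(0,c-70)
cr=im[r0:r0+110,c0:c0+140].copy(); s=5.4
save('s3.png',cr,s); print('tcp in crop',(q-[r0,c0])*s)
E
```

```text
[224.26020334 249.23505471]
tcp in crop [379.40509804 379.26929543]
```

View pics/s3.png

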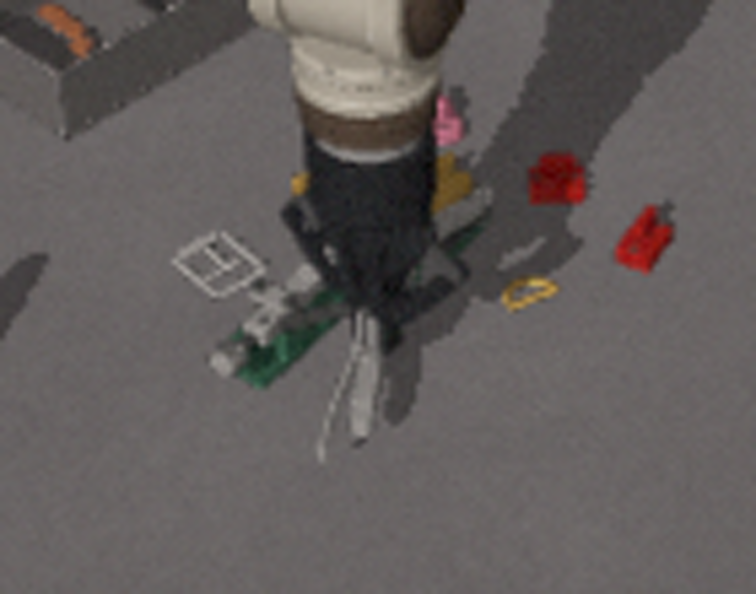

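```bash
python3 - <<'E'
from h import *
im,d,w,p=cam('wrist'); o=bot.get_obs(); e=np.array(o['ee_pos']); Rt=R.from_euler('xyz',o['tcp_rot'],degrees=True).as_matrix()
rr,cc=np.mgrid[225:345:1,150:360:1]; P=(w(rr,cc)-e)@Rt*1e3
for r in (239,240,242,250,258,270,280):
    row=P[r-225]; m=(row[:,1]<-25)&(row[:,1]>-140)
    print(r,'y',np.round(np.median(row[m,1]),1),'x',np.round([row[m,0].min(),row[m,0].max()],1),'z',np.round(np.median(row[m,2]),1))
T=np.array(bot.camera_model('wrist')['tool_from_camera']);print(np.round(T,3))
E
```

```text
239 y -32.6 x [-6.3  6.5] z 10.8
240 y -33.9 x [-6.2  6.4] z 10.9
242 y -36.0 x [-6.1  6.3] z 10.9
250 y -43.0 x [-12.6  12.8] z 10.4
258 y -50.1 x [-13.5  13.8] z 10.3
270 y -59.8 x [-13.4  13.7] z 10.3
280 y -69.3 x [-13.   13.3] z 12.0
[[ 1.     0.001  0.001  0.   ]
 [-0.    -0.317  0.948 -0.17 ]
 [ 0.001 -0.948 -0.317  0.082]
 [ 0.     0.     0.     1.   ]]
```

The wrist depth shows the visible fingertips about 32 mm behind the stated TCP. That fits the fingers having passed over the handle without force. I'll back off, lower the fingers beside the handle and watch the force.

```bash
python3 -m jog '[[1,-0.6,-0.07,0,0,0,0],[1,-1.3,-0.16,0,0,0,0],[1,-1.3,-0.16,0,0,0,0],[1,-1.3,-0.16,-0.3,0,0,0],[1,-1.3,-0.16,-0.5,0,0,0]]'; python3 -m jog '[[1,0,0,-0.1,0,0,0],[1,0,0,-0.2,0,0,0],[1,0,0,-0.3,0,0,0],[1,0,0,-0.3,0,0,0]]';  python3 -m jog '[[1,0,0,-0.1,0,0,0],[1,0,0,-0.2,0,0,0],[1,0,0,-0.3,0,0,0],[1,0,0,-0.4,0,0,0],[1,0,0,-0.4,0,0,0]]'
```

```text
time: 7.25
ee_pos: [0.4466, 0.1367, 0.0122]
tcp_rot: [-90.0, -0.0, 6.8]
wrist_force: [-0.2, -0.3, -0.7]
opening: 0.0002
time: 7.65
ee_pos: [0.446, 0.1365, 0.0049]
tcp_rot: [-90.0, 0.0, 6.8]
wrist_force: [-0.3, 0.6, -0.0]
opening: 0.0002
time: 8.15
ee_pos: [0.4458, 0.1365, -0.0051]
tcp_rot: [-90.0, 0.0, 6.8]
wrist_force: [-0.9, 0.1, 0.9]
opening: 0.0
```

```bash
python3 -m jog '[[1,0.1,0.012,0,0,0,0],[1,0.2,0.025,0,0,0,0],[1,0.3,0.037,0,0,0,0],[1,0.4,0.049,0,0,0,0]]'; python3 -m jog '[[1,0.1,0.012,0,0,0,0],[1,0.2,0.025,0,0,0,0],[1,0.3,0.037,0,0,0,0],[1,0.4,0.049,0,0,0,0]]';  python3 -m jog '[[1,0.1,0.012,0,0,0,0],[1,0.2,0.025,0,0,0,0],[1,0.3,0.037,0,0,0,0],[1,0.4,0.049,0,0,0,0]]'
```

```text
time: 8.55
ee_pos: [0.4564, 0.1378, -0.0046]
tcp_rot: [-90.0, -0.0, 6.8]
wrist_force: [0.0, -0.1, -0.1]
opening: 0.0003
time: 8.95
ee_pos: [0.4657, 0.139, -0.005]
tcp_rot: [-90.0, 0.1, 6.8]
wrist_force: [-5.0, -0.2, 0.4]
opening: -0.0
time: 9.35
ee_pos: [0.4763, 0.1403, -0.0048]
tcp_rot: [-90.0, 0.0, 6.8]
wrist_force: [-2.4, 0.4, -0.6]
opening: -0.0002
```

Contact is made, and the force is 2–5 N. I'll continue in smaller steps.

```bash
python3 -m jog '[[1,0.1,0.012,0,0,0,0],[1,0.2,0.025,0,0,0,0],[1,0.3,0.037,0,0,0,0]]'; python3 -m jog '[[1,0.06,0.007,0,0,0,0],[1,0.12,0.015,0,0,0,0],[1,0.18,0.022,0,0,0,0]]';  python3 -m jog '[[1,0.06,0.007,0,0,0,0],[1,0.12,0.015,0,0,0,0],[1,0.18,0.022,0,0,0,0]]'; python3 t.py
```

```text
time: 9.65
ee_pos: [0.4836, 0.1413, -0.0047]
tcp_rot: [-90.0, 0.0, 6.8]
wrist_force: [-5.7, 1.6, 0.1]
opening: 0.0002
time: 9.95
ee_pos: [0.4878, 0.1419, -0.0048]
tcp_rot: [-90.0, 0.1, 6.8]
wrist_force: [-6.5, 1.2, 0.2]
opening: 0.0002
time: 10.25
ee_pos: [0.4924, 0.1424, -0.0048]
tcp_rot: [-90.0, 0.0, 6.8]
wrist_force: [-5.0, 2.0, 0.1]
opening: 0.0001
tcp in pliers [-109.2  -56. ] -0.004764758579858329 F [-3.9  0.5 -1.1] t 10.3
handle 0.87 tail [-191.6  -32.6] ang 10.541595 y range tail20 [np.float64(-35.4), np.float64(-28.3)]
release 0.82 tail [-191.6  -32.6] ang 6.3289824 y range tail20 [np.float64(-35.4), np.float64(-28.3)]
```

```bash
python3 -m jog '[[1,0.05,0.006,0,0,0,0],[1,0.1,0.012,0,0,0,0],[1,0.15,0.018,0,0,0,0]]'; python3 -m jog '[[1,0.05,0.006,0,0,0,0],[1,0.1,0.012,0,0,0,0],[1,0.15,0.018,0,0,0,0]]';  python3 -m jog '[[1,0.05,0.006,0,0,0,0],[1,0.1,0.012,0,0,0,0],[1,0.1,0.012,0,0,0,0]]'
```

```text
time: 10.7
ee_pos: [0.4969, 0.1427, -0.0045]
tcp_rot: [-90.0, -0.1, 6.8]
wrist_force: [-1.0, 0.6, -0.9]
opening: -0.0001
time: 11.0
ee_pos: [0.5007, 0.1432, -0.0045]
tcp_rot: [-90.0, -0.1, 6.8]
wrist_force: [0.4, -0.3, 0.2]
opening: 0.0001
time: 11.3
ee_pos: [0.5027, 0.1435, -0.0047]
tcp_rot: [-90.0, 0.0, 6.8]
wrist_force: [1.1, 0.6, 0.4]
opening: -0.0
```

```bash
python3 t.py; python3 -m jog '[[1,-0.8,-0.1,0,0,0,0],[1,-1.6,-0.2,0,0,0,0],[1,-1.6,-0.2,2,0,0,0],[1,-1.6,-0.2,4,0,0,0],[1,-1.6,-0.2,5,0,0,0]]'; python3 -m jog '[[0,1.5,-1,1,0,0,0],[0,3,-2,2,0,0,0],[0,3,-2.5,2,0,0,0],[0,3,-2.5,2,0,0,0]]'; python3 b.py w4.png turnlock wing handle release; python3 t.py
```

```text
tcp in pliers [-109.   -46.1] -0.0047147382833120505 F [ 0.1 -1.  -0.4] t 11.35
handle 0.66 tail [-191.5  -15.4] ang -5.671339 y range tail20 [np.float64(-18.1), np.float64(-11.9)]
release 0.96 tail [-191.5  -15.4] ang 0.896309 y range tail20 [np.float64(-18.1), np.float64(-11.8)]
time: 11.95
ee_pos: [0.4634, 0.1388, 0.1245]
tcp_rot: [-90.0, -0.3, 6.8]
wrist_force: [0.2, 0.6, -0.1]
opening: -0.0001
time: 12.35
ee_pos: [0.5383, 0.0745, 0.1703]
tcp_rot: [-90.0, -0.0, 6.7]
wrist_force: [-0.6, -0.0, -0.2]
opening: 0.0583
{'time': np.float64(12.35), 'q': array([ 7.8890e+00,  3.4940e+00,  4.8180e+00,  9.1323e+01, -1.2000e-02,
        9.1222e+01]), 'ee_pos': array([0.538, 0.075, 0.17 ]), 'tcp_rot': array([-9.0012e+01, -2.0000e-03,  6.6660e+00])}
turnlock 0.71 [250. 273.] 859 [ 0.566 -0.001  0.047] [0.039 0.065] rect [[551.0, 10.0], [562.0, -61.0], [589.0, -57.0], [578.0, 14.0]]
turnlock 0.7 [287. 242.] 683 [ 0.536 -0.087  0.014] [0.004 0.032] rect [[509.0, -102.0], [535.0, -127.0], [567.0, -96.0], [540.0, -70.0]]
wing 0.68 [255. 276.] 216 [ 0.567 -0.004  0.064] [0.052 0.066] rect [[561.0, 6.0], [564.0, -20.0], [573.0, -19.0], [570.0, 7.0]]
wing 0.63 [296. 236.] 146 [ 0.536 -0.091  0.03 ] [0.022 0.033] rect [[526.0, -98.0], [531.0, -102.0], [547.0, -85.0], [542.0, -80.0]]
handle 0.86 [114. 254.] 3798 [0.529 0.136 0.046] [0.042 0.048] rect [[499.0, 226.0], [528.0, 50.0], [566.0, 56.0], [537.0, 232.0]]
release 0.97 [ 57. 260.] 644 [0.531 0.184 0.044] [0.04  0.046] rect [[517.0, 229.0], [539.0, 111.0], [548.0, 113.0], [526.0, 231.0]]
tcp in pliers [-38.5 -20.3] 0.1700121406760713 F [-0.2  0.5 -0.3] t 12.65
handle 0.64 tail [-191.2  -15. ] ang 0.8703007 y range tail20 [np.float64(-18.1), np.float64(-12.1)]
release 0.93 tail [-191.3  -15.1] ang 1.7286512 y range tail20 [np.float64(-18.1), np.float64(-12.0)]
```

View pics/w4.png

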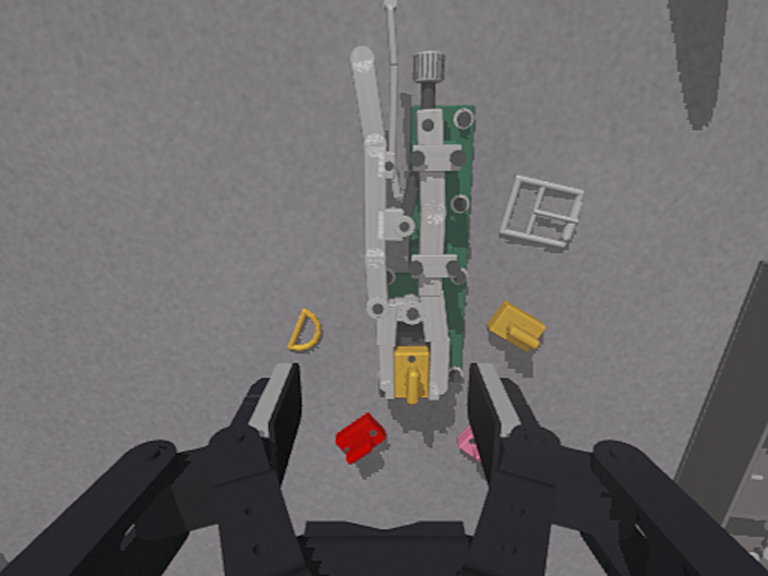

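Locked: the jaws are parallel on the lock, the handle lies in line, and the lever tail has stayed at y=-15 mm. Wing axis is about (0.567,-0.0065). Next I'll go above it.

```bash
python3 -m jog '[[0.6,0.6,-1.5,-0.8,0,0,0],[0.6,1.16,-3.2,-1.8,0,0,0],[0.6,1.16,-3.2,-2.4,0,0,0],[0.6,1.16,-3.2,-2.4,0,0,0]]'; python3 -m jog '[[0.6,0,0,0,0,0,0],[0.6,0,0,0,0,0,0]]';python3 b.py w5.png turnlock wing lower_jaw
```

```text
time: 13.15
ee_pos: [0.5652, -0.0045, 0.1077]
tcp_rot: [-90.0, 0.2, 6.7]
wrist_force: [-0.6, -0.4, -0.5]
opening: 0.0342
time: 13.35
ee_pos: [0.5669, -0.003, 0.1117]
tcp_rot: [-90.0, -0.1, 6.9]
wrist_force: [0.4, -0.2, 0.3]
opening: 0.034
{'time': np.float64(13.35), 'q': array([-3.0700e-01,  6.3050e+00,  1.3560e+00,  8.4954e+01,  9.0000e-03,
        8.2821e+01]), 'ee_pos': array([ 0.567, -0.003,  0.112]), 'tcp_rot': array([-90.003,  -0.097,   6.872])}
turnlock 0.97 [246. 135.] 1151 [ 0.457 -0.079  0.014] [0.004 0.032] rect [[427.0, -72.0], [438.0, -118.0], [472.0, -109.0], [462.0, -64.0]]
turnlock 0.83 [269. 332.] 250 [ 0.655 -0.084  0.013] [0.006 0.015] rect [[636.0, -83.0], [661.0, -98.0], [668.0, -87.0], [643.0, -72.0]]
wing 0.91 [256. 130.] 388 [ 0.455 -0.083  0.029] [0.013 0.033] rect [[424.0, -112.0], [445.0, -123.0], [468.0, -80.0], [446.0, -69.0]]
wing 0.88 [204. 258.] 342 [ 0.568 -0.005  0.064] [0.053 0.066] rect [[561.0, 5.0], [565.0, -19.0], [574.0, -18.0], [571.0, 7.0]]
lower_jaw 0.56 [ 66. 226.] 5689 [0.539 0.092 0.046] [0.043 0.048] rect [[516.0, 148.0], [520.0, -36.0], [558.0, -35.0], [554.0, 148.0]]
```

View pics/w5.png

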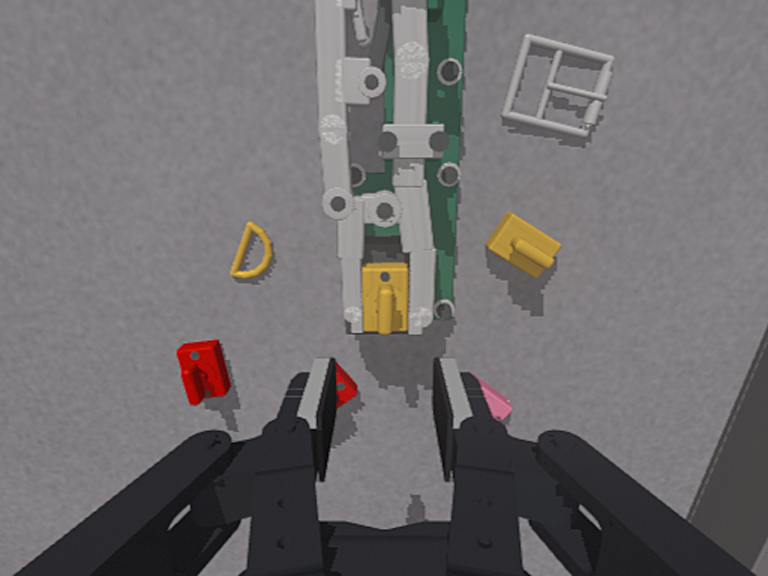

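```bash
python3 -m jog '[[0.6,0.02,-0.14,-1,0,0,0],[0.6,0.02,-0.14,-2,0,0,0],[0.6,0.02,-0.14,-3,0,0,0],[0.6,0.02,-0.14,-3.5,0,0,0],[0.6,0.02,-0.14,-3.75,0,0,0]]'; python3 -m jog '[[0.7,0,0,0,0,0,0],[0.8,0,0,0,0,0,0],[1,0,0,0,0,0,0],[1,0,0,0,0,0,0],[1,0,0,0,0,0,0]]' 30
```

```text
time: 14.05
ee_pos: [0.5664, -0.0073, 0.0177]
tcp_rot: [-90.0, 0.0, 6.8]
wrist_force: [-22.1, 1.0, 45.5]
opening: 0.0341
time: 14.55
ee_pos: [0.5681, -0.0075, 0.0196]
tcp_rot: [-90.0, -0.2, 6.8]
wrist_force: [-5.4, -0.2, 12.1]
opening: 0.0076
```

```bash
python3 -m jog '[[0.8,0,0,0.06,0,0,0],[0.8,0,0,0.14,0,0,0],[0.8,0,0,0.14,0,0,0]]'; python3 -m jog '[[1,0,0,0,0,0,0],[1,0,0,0,0,0,0],[1,0,0,0,0,0,0]]' 40; python3 b.py w6.png turnlock wing lower_jaw; python3 t.py
```

```text
time: 14.85
ee_pos: [0.5675, -0.0074, 0.0207]
tcp_rot: [-90.0, -0.1, 6.8]
wrist_force: [0.1, 0.4, 0.3]
opening: 0.0171
time: 15.15
ee_pos: [0.5678, -0.0074, 0.0205]
tcp_rot: [-90.0, -0.1, 6.8]
wrist_force: [3.1, 0.3, 3.6]
opening: 0.0072
{'time': np.float64(15.15), 'q': array([-7.5600e-01,  7.7350e+00, -7.1820e+00,  7.4998e+01,  1.1000e-02,
        8.2448e+01]), 'ee_pos': array([ 0.568, -0.007,  0.021]), 'tcp_rot': array([-9.0001e+01, -8.6000e-02,  6.7960e+00])}
turnlock 0.7 [232. 256.] 2090 [0.567 0.005 0.047] [0.038 0.066] rect [[553.0, 11.0], [557.0, -20.0], [582.0, -17.0], [578.0, 14.0]]
turnlock 0.64 [304.  82.] 2643 [ 0.457 -0.079  0.014] [0.003 0.032] rect [[419.0, -73.0], [428.0, -111.0], [471.0, -101.0], [462.0, -63.0]]
wing 0.85 [262. 256.] 746 [ 0.567 -0.003  0.065] [0.057 0.066] rect [[563.0, 6.0], [566.0, -19.0], [572.0, -18.0], [569.0, 7.0]]
wing 0.76 [320.  73.] 884 [ 0.455 -0.083  0.029] [0.018 0.033] rect [[420.0, -114.0], [442.0, -127.0], [469.0, -80.0], [447.0, -67.0]]
lower_jaw 0.67 [ 93. 212.] 10168 [0.539 0.07  0.046] [0.042 0.048] rect [[510.0, 115.0], [530.0, -53.0], [573.0, -48.0], [553.0, 120.0]]
tcp in pliers [48.7  0.1] 0.020479443132368762 F [6.  1.9 4.4] t 15.4
handle 0.71 tail [-67.  -16.1] ang -13.153835 y range tail20 [np.float64(-31.2), np.float64(-0.5)]
```

View pics/w6.png

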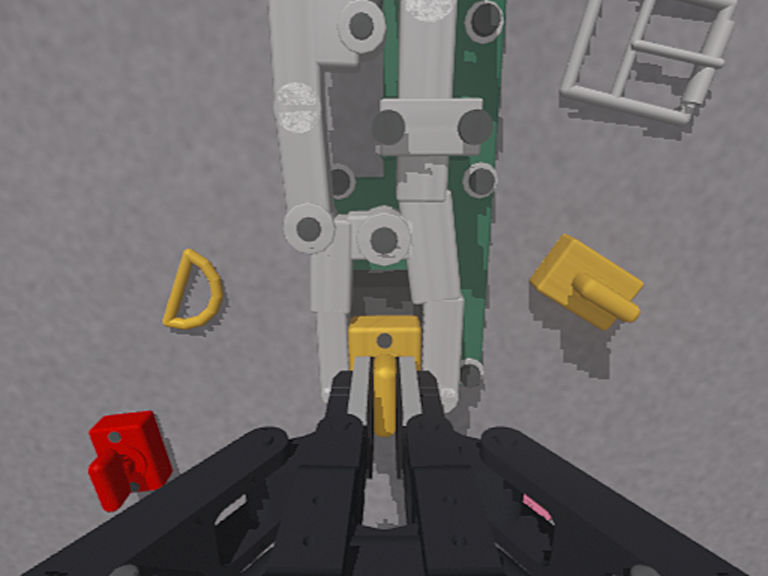

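```bash
python3 -m jog '[[1,0,0,0,0,0,0.8],[1,0,0,0,0,0,1.6],[1,0,0,0,0,0,2.4],[1,0,0,0,0,0,3.2],[1,0,0,0,0,0,4]]' 60; python3 -c "
from h import *
o=bot.get_obs();print(o['torque'])"; python3 -m jog '[[1,0,0,0,0,0,1],[1,0,0,0,0,0,2],[1,0,0,0,0,0,3],[1,0,0,0,0,0,4],[1,0,0,0,0,0,5]]';python3 -m jog '[[1,0,0,0,0,0,1],[1,0,0,0,0,0,2],[1,0,0,0,0,0,3],[1,0,0,0,0,0,4],[1,0,0,0,0,0,5]]'; python3 -c "
from h import *
o=bot.get_obs();print(o['torque'])"
```

```text
time: 16.0
ee_pos: [0.5678, -0.0075, 0.0205]
tcp_rot: [-90.0, -0.1, 27.0]
wrist_force: [5.7, 1.5, 5.5]
opening: 0.0064
[ 0.27615257 -1.17897437 -0.08709354]
time: 16.5
ee_pos: [0.5679, -0.0074, 0.0205]
tcp_rot: [-90.1, -0.1, 52.0]
wrist_force: [5.3, 0.7, 4.4]
opening: 0.0063
time: 17.0
ee_pos: [0.568, -0.0073, 0.0206]
tcp_rot: [-90.1, -0.0, 77.0]
wrist_force: [6.1, 1.6, 4.6]
opening: 0.0063
[ 0.38588278 -1.30193382 -0.05928424]
```

```bash
python3 -m jog '[[1,0,0,0,0,0,1],[1,0,0,0,0,0,2],[1,0,0,0,0,0,2.8],[1,0,0,0,0,0,3.4],[1,0,0,0,0,0,3.4]]' ; python3 -c "
from h import *
o=bot.get_obs();print(o['torque'])"; python3 -m jog '[[1,0,0,0,0,0,0.3],[1,0,0,0,0,0,0.6],[1,0,0,0,0,0,0.6]]'; python3 -c "
from h import *
o=bot.get_obs();print(o['torque'])"
```

```text
time: 17.5
ee_pos: [0.568, -0.0073, 0.0206]
tcp_rot: [-90.1, -0.0, 93.9]
wrist_force: [6.4, 1.7, 4.0]
opening: 0.0064
[ 0.39608615 -1.36514475  0.05615618]
time: 17.8
ee_pos: [0.568, -0.0072, 0.0206]
tcp_rot: [-90.1, -0.0, 96.9]
wrist_force: [5.7, 2.4, 4.8]
opening: 0.0068
[ 0.44395485 -1.30905925 -0.01543444]
```

```bash
python3 -m jog '[[1,0,0,0,0,0,0.3],[1,0,0,0,0,0,0.6],[1,0,0,0,0,0,0.6]]'; python3 -c "
from h import *
o=bot.get_obs();print(o['torque'])"; python3 b.py w7.png turnlock wing
```

```text
time: 18.1
ee_pos: [0.568, -0.0072, 0.0206]
tcp_rot: [-90.1, -0.0, 99.8]
wrist_force: [5.2, 3.0, 4.9]
opening: 0.0064
[ 0.54193224 -1.3134557  -0.70901732]
{'time': np.float64(18.1), 'q': array([-7.5100e-01,  7.7310e+00, -7.1810e+00,  7.4978e+01,  3.8000e-02,
       -1.0563e+01]), 'ee_pos': array([ 0.568, -0.007,  0.021]), 'tcp_rot': array([-9.0115e+01, -1.7000e-02,  9.9812e+01])}
turnlock 0.94 [293. 128.] 1676 [ 0.635 -0.086  0.014] [0.003 0.032] rect [[560.0, -53.0], [671.0, -120.0], [684.0, -98.0], [573.0, -32.0]]
turnlock 0.88 [242. 253.] 1709 [ 0.56  -0.008  0.047] [0.045 0.066] rect [[551.0, 11.0], [558.0, -28.0], [584.0, -24.0], [577.0, 15.0]]
wing 0.85 [310. 118.] 335 [ 0.636 -0.086  0.029] [0.018 0.033] rect [[563.0, -55.0], [657.0, -101.0], [662.0, -92.0], [567.0, -45.0]]
wing 0.76 [  4. 137.] 265 [ 0.458 -0.086  0.023] [0.019 0.029] rect [[453.0, -74.0], [459.0, -97.0], [462.0, -96.0], [456.0, -73.0]]
```

The yaw torque has risen to 0.7 N·m, so the wing is at its stop. I'll relax, release and look.

```bash
python3 -m jog '[[1,0,0,0,0,0,-0.5],[1,0,0,0,0,0,-0.5],[0.75,0,0,0,0,0,-0.5],[0.75,0,0,0,0,0,-0.5],[0.75,0,0,0,0,0,-0.5]]'; python3 -m jog '[[0.75,0,0,1.5,0,0,0],[0.75,0,0,3,0,0,0],[0.75,0,0,4.5,0,0,-1.6],[0.75,-0.5,1,5.5,0,0,-3.2],[0.75,-1,2.4,5.5,0,0,-4.8]]'; python3 -m jog '[[1,0,0.6,0,0,0,-1.6],[1,0,1.2,0,0,0,-3.2],[1,0,1.2,0,0,0,-4.8],[1,0,1.2,0,0,0,-6.4],[1,0,1.2,0,0,0,-8]]'; python3 -m jog '[[1,0,0,0,0,0,-1.7],[1,0,0,0,0,0,-3.4],[1,0,0,0,0,0,-5.1],[1,0,0,0,0,0,-5.1]]'; python3 b.py w8.png turnlock wing lower_jaw release; python3 t.py
```

```text
time: 18.75
ee_pos: [0.5662, -0.0075, 0.0195]
tcp_rot: [-89.9, -0.0, 97.3]
wrist_force: [-1.4, 0.8, 1.0]
opening: 0.0213
time: 19.25
ee_pos: [0.5429, 0.052, 0.161]
tcp_rot: [-90.2, -0.1, 72.8]
wrist_force: [0.6, 1.5, -0.3]
opening: 0.0211
time: 19.75
ee_pos: [0.5414, 0.0825, 0.1568]
tcp_rot: [-90.0, 0.1, 33.0]
wrist_force: [-0.1, -0.0, -0.3]
opening: -0.0001
time: 20.15
ee_pos: [0.5416, 0.0822, 0.1569]
tcp_rot: [-90.0, 0.1, 7.7]
wrist_force: [0.4, -0.5, -1.0]
opening: -0.0004
{'time': np.float64(20.15), 'q': array([ 8.6410e+00,  4.0470e+00,  3.9200e+00,  8.9966e+01, -1.5000e-02,
        9.0981e+01]), 'ee_pos': array([0.542, 0.082, 0.157]), 'tcp_rot': array([-90.017,   0.092,   7.66 ])}
turnlock 0.95 [280. 166.] 402 [ 0.451 -0.072  0.013] [0.002 0.029] rect [[425.0, -96.0], [452.0, -108.0], [533.0, 78.0], [506.0, 89.0]]
wing 0.54 [293. 162.] 47 [ 0.451 -0.074  0.027] [0.021 0.031] rect [[447.0, -76.0], [455.0, -77.0], [455.0, -73.0], [447.0, -72.0]]
lower_jaw 0.72 [133. 246.] 4410 [0.53  0.127 0.046] [0.043 0.048] rect [[498.0, 228.0], [531.0, 17.0], [571.0, 23.0], [538.0, 235.0]]
release 0.77 [ 57. 257.] 739 [0.53  0.19  0.044] [-0.     0.046] rect [[519.0, 236.0], [537.0, 118.0], [544.0, 120.0], [527.0, 237.0]]
tcp in pliers [-43.6 -14.5] 0.15743714418261864 F [-0.6  0.4  0.3] t 20.45
handle 0.6 tail [-191.  -15.] ang 0.56141686 y range tail20 [np.float64(-18.3), np.float64(-11.8)]
release 0.65 tail [-191.2  -14.9] ang 1.2814322 y range tail20 [np.float64(-17.9), np.float64(-11.8)]
```

View pics/w8.png

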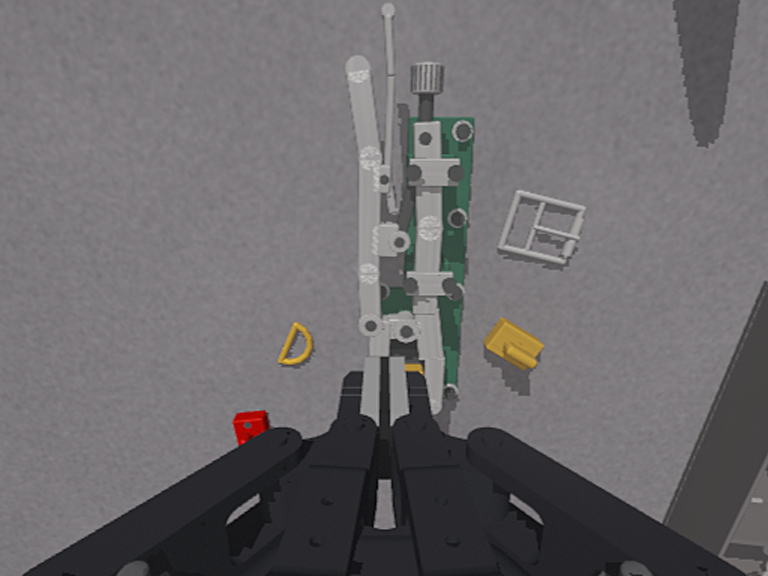

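```bash
python3 - <<'E'
from h import *
im,d,w,p=cam('top')
for l in ['turnlock','wing']:
    for g in bot.regions_of('top',l)[:4]:
        rr,cc=np.nonzero(g['pixels']&(d>0));P=w(rr,cc);print(l,round(g['conf'],2),np.round(np.median(P,0),3),np.round(P[:,2].max(),3), np.round(cv2.boxPoints(cv2.minAreaRect(P[P[:,2]>.05][:,:2].astype(np.float32)*1000))).tolist() if (P[:,2]>.05).sum()>3 else '')
E
python3 -m jog '[[1,0.06,1.9,0,0,0,-0.13],[1,0.15,3.8,0,0,0,-0.13],[1,0.31,5.66,0,0,0,-0.13],[1,0.31,5.66,-1,0,0,-0.13],[1,0.31,5.66,-2,0,0,-0.13]]';python3 -m jog '[[1,0,0,0,0,0,0]]'; python3 t.py
```

```text
turnlock 0.62 [ 0.535 -0.089  0.014] 0.034 
time: 21.2
ee_pos: [0.5501, 0.2258, 0.1072]
tcp_rot: [-90.0, -0.1, 7.3]
wrist_force: [0.4, -0.6, -0.9]
opening: -0.0001
time: 21.3
ee_pos: [0.5481, 0.2238, 0.104]
tcp_rot: [-90.1, 0.3, 7.2]
wrist_force: [0.3, -0.4, -0.6]
opening: 0.0004
tcp in pliers [-183.     9.5] 0.10623581626016412 F [0.  0.2 0.5] t 21.35
handle 0.74 tail [-192.5  -14.5] ang -7.623339 y range tail20 [np.float64(-17.5), np.float64(-11.7)]
release 0.95 tail [-192.3  -14.4] ang 1.9755843 y range tail20 [np.float64(-17.5), np.float64(-11.6)]
```

```bash
python3 - <<'E'
from h import *
im,d,w,p=cam('top')
r,c=p(np.array([.567,-.006,.05])).astype(int); save('top8.png',im[r-30:r+30,c-40:c+40],9)
rr,cc=np.mgrid[r-15:r+15,c-15:c+15];P=w(rr,cc).reshape(-1,3)
for lo,hi in [(.053,.07)]:
    Q=P[(P[:,2]>lo)&(P[:,2]<hi)&(np.hypot(P[:,0]-.567,P[:,1]+.006)<.022)]
    rc=cv2.minAreaRect(Q[:,:2].astype(np.float32)*1000); print(len(Q),rc)
E
```

```text
25 ((567.6967163085938, -4.352299690246582), (8.702887535095215, 23.686683654785156), 88.61911010742188)
```

View pics/top8.png

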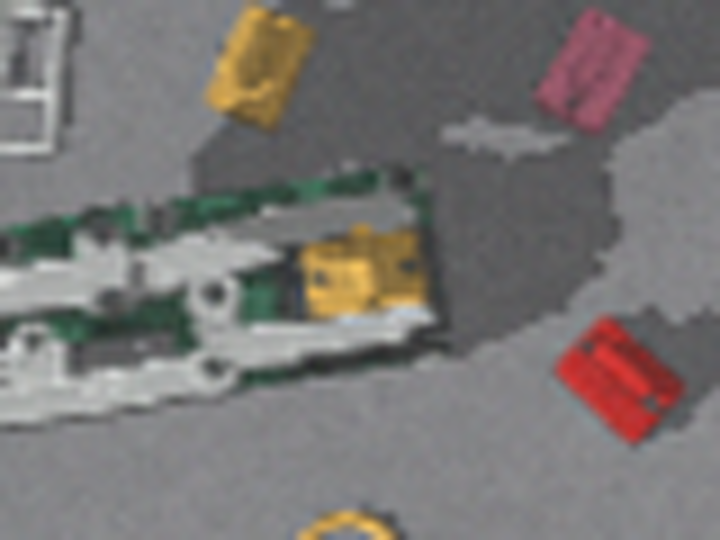

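The top view shows the block held between closed jaws at crop (365,275), with the wing crosswise. Now I'll press the lever.

```bash
python3 -m jog '[[1,0,0,-1.2,0,0,0],[1,0,0,-2.4,0,0,0],[1,0,0,-3.5,0,0,0],[1,0,0,-4.2,0,0,0],[1,0,0,-4.45,0,0,0]]'; python3 -m jog '[[1,-0.08,-0.01,0,0,0,0],[1,-0.16,-0.02,0,0,0,0],[1,-0.24,-0.03,0,0,0,0],[1,-0.32,-0.04,0,0,0,0]]'; python3 t.py
```

```text
time: 22.0
ee_pos: [0.5496, 0.2235, -0.0043]
tcp_rot: [-90.0, 0.0, 7.1]
wrist_force: [0.2, -0.5, 0.6]
opening: 0.0001
time: 22.4
ee_pos: [0.5422, 0.2232, -0.0025]
tcp_rot: [-90.0, -0.1, 7.1]
wrist_force: [-0.1, -0.3, -0.1]
opening: 0.0001
tcp in pliers [-183.3    2.5] -0.0028060640611063184 F [-1.1  0.9  0.7] t 22.45
handle 0.92 tail [-192.9  -14.4] ang -0.71437913 y range tail20 [np.float64(-17.6), np.float64(-11.3)]
release 0.74 tail [-192.9  -14.4] ang -0.82948494 y range tail20 [np.float64(-17.6), np.float64(-11.5)]
```

```bash
python3 -m jog '[[1,-0.06,-0.007,0,0,0,0],[1,-0.12,-0.015,0,0,0,0],[1,-0.18,-0.022,0,0,0,0]]'; python3 -m jog '[[1,-0.06,-0.007,0,0,0,0],[1,-0.12,-0.015,0,0,0,0],[1,-0.18,-0.022,0,0,0,0]]'; python3 -m jog '[[1,-0.06,-0.007,0,0,0,0],[1,-0.12,-0.015,0,0,0,0],[1,-0.18,-0.022,0,0,0,0]]'; python3 t.py
```

```text
time: 22.85
ee_pos: [0.5374, 0.2225, -0.0036]
tcp_rot: [-90.0, -0.0, 7.1]
wrist_force: [1.7, 0.4, 0.4]
opening: -0.0004
time: 23.15
ee_pos: [0.5328, 0.222, -0.0037]
tcp_rot: [-90.0, -0.0, 7.2]
wrist_force: [1.7, 1.0, 0.2]
opening: 0.0001
time: 23.45
ee_pos: [0.5279, 0.2211, -0.0039]
tcp_rot: [-90.0, 0.0, 7.1]
wrist_force: [-0.2, 0.4, -0.0]
opening: 0.0001
tcp in pliers [-183.   -11.8] -0.003926360344653962 F [ 0.6 -0.5  0.6] t 23.5
handle 0.92 tail [-190.5  -57. ] ang -5.250088 y range tail20 [np.float64(-60.4), np.float64(-51.3)]
release 0.87 tail [-190.5  -57. ] ang 19.25617 y range tail20 [np.float64(-60.3), np.float64(-51.3)]
```

The toggle broke and the tail sprang out. I'll retract and check.

```bash
python3 -m jog '[[1,0.5,0.06,0,0,0,0],[1,0.8,0.1,1,0,0,0],[1,0.8,0.1,3,0,0,0],[1,0.8,0.1,5,0,0,0],[1,0.8,0.1,6,0,0,0]]'; python3 -m jog '[[1,0,0,0,0,0,0],[1,0,0,0,0,0,0]]'; python3 - <<'E'
from h import *
for n in ['top','wrist']:
    im,d,w,p=cam(n)
    if n=='top':
        r,c=p(np.array([.567,-.006,.05])).astype(int); save('end.png',im[r-30:r+60,c-100:c+40],5)
        rr,cc=np.mgrid[r-15:r+15,c-15:c+15];P=w(rr,cc).reshape(-1,3)
        Q=P[(P[:,2]>.053)&(P[:,2]<.07)&(np.hypot(P[:,0]-.567,P[:,1]+.006)<.022)]
        print(len(Q),cv2.minAreaRect(Q[:,:2].astype(np.float32)*1000))
    for l in ['turnlock','lower_jaw','handle','release']:
        for g in bot.regions_of(n,l)[:2]:
            rr,cc=np.nonzero(g['pixels']&(d>0));P=w(rr,cc);print(n,l,round(g['conf'],2),np.round(np.median(P,0),3),np.round(P[:,2].max(),3))
E
python3 t.py
```

```text
time: 24.1
ee_pos: [0.5493, 0.2242, 0.151]
tcp_rot: [-89.9, -0.3, 7.1]
wrist_force: [0.3, -0.2, 0.5]
opening: 0.0001
time: 24.3
ee_pos: [0.5486, 0.2239, 0.1463]
tcp_rot: [-90.0, -0.0, 7.1]
wrist_force: [0.3, -0.2, -1.3]
opening: 0.0002
25 ((568.0333862304688, -5.368499755859375), (24.302120208740234, 7.997493267059326), 7.0358171463012695)
top turnlock 0.58 [ 0.566 -0.003  0.047] 0.066
top turnlock 0.26 [ 0.477 -0.011  0.003] 0.005
top lower_jaw 0.73 [0.515 0.108 0.045] 0.051
top lower_jaw 0.58 [0.5   0.129 0.045] 0.051
top handle 0.78 [0.501 0.126 0.045] 0.051
top handle 0.75 [0.515 0.105 0.045] 0.051
wrist lower_jaw 0.59 [0.482 0.153 0.045] 0.217
wrist lower_jaw 0.36 [0.679 0.345 0.06 ] 0.118
wrist handle 0.76 [0.481 0.154 0.045] 0.221
wrist release 0.74 [0.474 0.185 0.043] 0.047
tcp in pliers [-183.2    9. ] 0.14614345876362467 F [-0.2  0.5  0.5] t 24.85
handle 0.89 tail [-186.4  -85.7] ang 26.365566 y range tail20 [np.float64(-89.3), np.float64(-76.4)]
release 0.57 tail [-186.4  -85.5] ang 24.005068 y range tail20 [np.float64(-88.0), np.float64(-76.4)]
```

View pics/end.png

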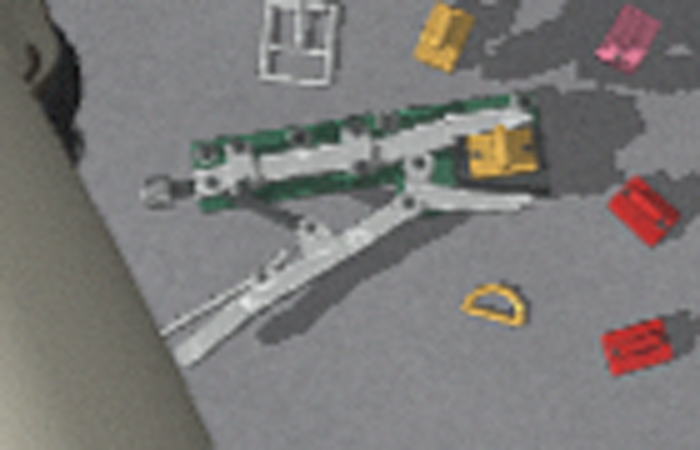

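The jaws are open as at the start and the lock is standing on its rest. The wing reads 7.0° in world against 7.0° for crosswise. The bystanders in view have not moved, and the robot is clear.

```bash
python3 -c "
from workcell import bot
print(bot.job_done(), bot.get_obs()['time'])"
```

```text
the job is handed in; nothing more can be done
the job is handed in; nothing more can be done
```

I locked the pliers onto the turn-lock, turned its wing about 90° anticlockwise to the stop, pressed the release lever, and handed the job in at about 25 s. No verdict was reported.

**Last checks:**
- **Jaws:** they are open again. The handle and lever tail are back at their starting position, with the tail at y about -86 mm in the pliers' frame.
- **Wing:** it measures crosswise, at 7.0° in the world frame against 7.0° expected. Torque rose to about 0.7 N·m at the stop.
- **Turn-lock:** it stands on its rest between the jaws.
- **Bystanders:** the ones visible in the final picture look unmoved. The awl, hammer, cone, oiler and rivet tin were not measured again.
- **Robot:** the arm is clear of everything.

**What disagreed or went wrong:**
- **Fingertips:** they appeared to end about 30 mm behind the stated tool point. My first push passed over the handle without touching it, so I set the heights from the measured tip instead.
- **Descent onto the wing:** the open fingers landed on something, most likely the jaws, and the wrist read about 46 N upward for a moment. I raised the gripper and gripped again. If that contact counted as the gripper's body, it would exceed the 40 N limit.
- **Handle and lever forces:** the readings were at most about 7 N on the handle and 2 N on the lever, at the end of each move. The handle reading is below the 12 N the task mentions, but the pliers stayed locked.
- **Turn-lock angle:** while the wing was against its stop, a coarse fit put the block about 3° off the pliers' axis, which is below the limit and within measuring error.

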